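# Hang the tea whisk on the sloped drying rail

### The job

Lift the tea whisk by its roller hanger off the porcelain holder and hook the hanger over the upper part of the sloped drying rail, both wheels on the rod. How high the rail stands is not known exactly, so feel for it: lower until the rail pushes back with a few newtons, hold that light contact for a moment (never more than 9 N), and only then let go, so that the hanger rolls down by itself and comes to rest against the stop, without the robot touching it again. Do not push the holder, the rail stand or the other things about.

Things in the scene. Friction and masses are not known exactly. Their poses are not given: they have to be found in the camera images.
- hanger: Bamboo tea whisk on its wooden C-shaped roller hanger, one piece, 240 mm tall, 100 to 165 g, upright on the holder. Origin: centre of the whisk's underside, z up. Tines: 31 mm radius at the foot; handle: 13 mm radius up to z = 95 mm. Hook: bottom bar z = 95-101, upright plate at x = -23 to -18 (46 wide in y), top bar z = 191-197 mm. The hook is open to +x. No pose is given while it is held.
- hanger_tab (a point): Grip point, 224 mm above the hanger's origin, in a wooden tab on top: 14 mm thick (along hanger x), 26 mm wide (y), z = 197 to 240 mm; below it is the top bar (x = -23 to +10 mm), which the fingertips must stay above. Fingers closing across the thin way lie across the rail, so the opened fingers leave it free to roll out between them.
- hanger_throat (a point): Middle of the hook's open throat, 131 mm above the hanger's origin. The rod enters sideways from the hanger's +x side; the gap is 60 mm high, from the bottom bar (z = 101 mm) to the wheel rims (z = 161 mm).
- hanger_run (a point): Point 161 mm above the hanger's origin, midway between its two black grooved wheels (in tandem at y = -16 and +16 mm, axles along x at z = 175 mm, rim radius 14, tread radius 9 and 8 mm wide, sloping flanks, 18 mm wide over all). The rod's centre line passes here when the hanger sits on the rail.
- holder: White porcelain whisk holder, loose, 300 g: foot disc of 40 mm radius, 8 mm thick, on which the tines stand, and a knob of 19 mm radius rising to 38 mm inside the tines. Origin: centre of its underside. Lift the whisk straight up 50 mm or more to clear it.
- rail_stand: Fixed drying rail: foot board 110 x 380 x 12 mm, a post at each end (y = -160, +160 mm), steel rod of 5 mm radius along y at x = 0, sloping 7 degrees: high at -y, low at +y. Origin: centre of the board's underside, z up. Rod centre at y = 0: 224 mm above the origin, give or take 17 mm (posts telescope, setting not reported). The rod is sprung: it gives down 1 mm per 6 N.
- load_mark (a point): Point on top of the foot board (12 mm above the stand's origin) at y = -75 mm: a good place to hook the hanger on above it; anywhere from y = -100 to -25 mm is the upper part. Hook on from the -x (robot) side, hanger axes parallel to the stand's. Held upright, its upper (-y) wheel touches first; freed, it settles to the slope and rolls down within about 6 s.
- stop_mark (a point): Point on top of the foot board below the stop, a black disc of 18 mm radius on the rod at y = +145 mm. A hanger resting against it has hanger_run at about y = +111 mm of the stand.
- caddy: Black plastic tea caddy, 70 mm across, 72 mm tall. Leave it alone. Origin: centre of its underside.
- cup_a: White ceramic cup, 68 mm across, 58 mm tall, left. Leave it alone. Origin: centre of its underside.
- cup_b: White ceramic cup, 68 mm across, 58 mm tall, right. Leave it alone. Origin: centre of its underside.
- bowl: Tea bowl, 120 mm across, 75 mm tall. Leave it alone. Origin: centre of its underside.
- tea_tin: Tea tin, 68 mm across, 90 mm tall. Leave it alone. Origin: centre of its underside.
- tray: Wooden tray, 130 x 200 x 22 mm. Leave it alone. Origin: centre of its underside.
- spoon: Wooden scoop, 160 mm long, lying between the robot and the rail. Leave it alone. Origin: one point on it.
Things that resemble listed ones, but are neither listed nor needed, are in the scene too. Leave any blue look-alike of the holder alone. There is more than one size of the hanger; the job needs the smaller.

How it is judged:
On the way, in this order (a step that is already met when the one before it is completed fails the run):
1. the whisk is lifted clear of its holder (contact force between the fingers and hanger above 0.5 N and contact force between hanger and holder below 0.02 N and z of hanger in the frame of holder above 0.05 m), for 0.1 s.
2. still held, the hanger bears on the upper part of the rail with 1.5 to 9 N (contact force between the fingers and hanger above 0.5 N and contact force between hanger and rail_stand between 1.5 and 9 N and x of hanger_run in the frame of rail_stand between -0.015 and 0.015 m and y of hanger_run in the frame of rail_stand between -0.105 and -0.02 m), for 0.3 s.
3. let go on the upper part of the rail (contact force between the fingers and hanger below 0.05 N and contact force between hanger and rail_stand above 0.2 N and x of hanger_run in the frame of rail_stand between -0.015 and 0.015 m and y of hanger_run in the frame of rail_stand between -0.11 and 0.02 m), for 0.02 s.
4. the hanger has rolled down to the stop by itself (contact force between the fingers and hanger below 0.05 N and contact force between hanger and rail_stand above 0.2 N and x of hanger_run in the frame of rail_stand between -0.015 and 0.015 m and y of hanger_run in the frame of rail_stand above 0.095 m), for 0.2 s.
At the end, for the whole second after the job is handed in: The hanger hangs at rest (under 0.03 m/s) with both wheels on the rod and upright within 0.3 rad, against the stop (hanger_run between y = 100 and 125 mm of the stand, within 15 mm of the rod's line sideways), released; the holder stands upright (y of hanger_run in the frame of rail_stand between 0.1 and 0.125 m and x of hanger_run in the frame of rail_stand between -0.015 and 0.015 m and z of hanger_run in the frame of rail_stand between 0.175 and 0.245 m and angle between hanger's own z axis and vertical below 0.3 rad and linear speed of hanger below 0.03 m/s and contact force between hanger and rail_stand above 0.3 N and contact force between the fingers and hanger below 0.05 N and angle between holder's own z axis and vertical below 0.1 rad); the robot touches nothing.
It fails at once if the hanger is pressed or knocked against the rail or its stand with more than 9 N (contact force between hanger and rail_stand above 9 N).
It fails at once if the robot touches the hanger on the lower part of the rail (carrying or pushing it there) (contact force between the fingers and hanger above 0.1 N and x of hanger_run in the frame of rail_stand between -0.015 and 0.015 m and y of hanger_run in the frame of rail_stand between 0.03 and 0.15 m and z of hanger_run in the frame of rail_stand below 0.28 m).
It fails at once if the robot itself knocks the rail stand with more than 5 N (contact force between any of the arm, the fingers and rail_stand above 5 N).
It fails at once if the holder is pushed more than 20 mm or tipped over (distance of holder from where it was at the start of the episode above 0.02 m or angle between holder's own z axis and vertical above 0.3 rad).
It fails at once if another thing is moved more than 15 mm (distance of any of caddy, cup_a, cup_b, bowl, tea_tin, tray, spoon from where it was at the start of the episode above 0.015 m).
It also fails if it takes over 58 s, if anything falls off the work surface, if the arm or the gripper's body presses on something with over 40 N, if the wrist force passes 120 N, or if a joint passes its speed limit or range.

### The arm

A 7-joint arm with a two-finger parallel gripper is mounted at the origin on the work surface. World frame = base frame: x ahead of the robot, y to its left, z up, the work surface at z = 0. Lengths are in m, angles in rad, forces in N, time in s.
With the tool pointing down it reaches from about 0.425 to 0.95 m from the base axis. Payload 4.7 kg.
Tool frame: the origin (TCP) lies between the finger pads; the fingertips stand 14 mm ahead of it and the grasp point (between the pads) lies 5 mm behind it; z points along the fingers, y is the line along which they close (so a half turn about z gives the same grasp; the last joint's range is limited). The gripper opens to 87 mm and grips with 3 to 60 N. Pads are 19 mm wide; open, the fingers measure 117 mm over their backs; the gripper's body (75 mm by 190 mm) begins 51 mm behind the grasp point.
Start: joints at [-1.283, 0.469, -0.049, 1.532, 0.024, 1.141, -0.082], TCP at [0.21, 0.641, 0.237] pointing down, gripper open.
Joint ranges: [-2.59, 2.59], [-0.33, 1.99], [-1.39, 1.29], [0.1, 2.45], [-1.04, 4.18], [0.21, 1.99], [-2.66, 2.66]. Speed limits (rad/s): [2.57, 2.57, 3.14, 3.14, 3.14, 3.14, 3.14].

### API

Orientations are given as [roll, pitch, yaw] about the fixed x, y, z axes, in that order (R = Rz(yaw) Ry(pitch) Rx(roll)).
In Python, from cell import ctrl gives the robot as it stands.
- The arm moves only by the tool play_rows, never from a script. Its argument "commands" is a list of rows, each a list of 4 numbers: the shift along the tool's x, y, z in m, then the turn about the tool's z in rad. A call has 1 to 20 rows; each row shifts and turns the commanded pose from where the row before left it, along the tool's axes as they then stand; what a row does not reach is not made up. A row lasts 1/12 s, in which the tool goes at most 41.7 mm and 7.16 degrees, less where a joint would pass 70% of its speed; a pose out of reach is approached as far as the arm can. A call is refused whole if a number of a shift passes 0.0417 or a number of a turn 0.125, either way. A call with a gripper value outside its range is refused whole. "hand" is the opening, from 0 (shut) to 1 (fully open), set as the call begins (left out, the last holds). The fingers move at their own pace and stop on an object; the grip force is fixed at half the most. Time passes only in rows, so rows that do not move let the fingers close. It gives the time, the measured TCP pose, the force, the opening and the grip force at its end, in the units of the state.
- ctrl.observe(): the state, without advancing time (a new reading comes with each control period).
- ctrl.snapshot(name): name is "scene" or "top" or "wrist"; returns the picture (420x560x3 uint8, red, green, blue); there is no depth.
- ctrl.calibration(name): a dict with "vfov" (degrees; the focal length in pixels is half the picture's height over the tangent of half this angle, whatever the lens; pixels are square), "cx", "cy" (the principal point, pixels), "distortion" ([k1, k2, p1, p2, k3] as OpenCV has them; the pictures are not rectified), "extrinsics" (4x4, takes a point from camera to world coordinates). Camera axes: x right, y up, looking along -z (the intrinsics and any distortion apply to the point x, -y, -z); pixel columns grow to the right and rows downward; lengths in m; the calibration is good to about 2 mm. A picture is of the moment at which its call begins: read the wrist's pose just before it. calibration takes no time and is no camera call; for the wrist camera it gives the pose at the moment of the call.
- ctrl.job_done(): hands the job in; it is judged then, once.
Trained networks look in the newest picture that a camera, given by its name, has taken for a name from the list of things; names that differ only in an ending like _2 or _b are one class to them, and where a whole thing is asked for, a point or a joint stands for the part that bears it (a point fixed in the world has none). Each returns a list of dicts, best first, with "conf" (0 to 1); they miss things now and then, are a little off and sometimes report something else, mostly with a low value. They report only what shows in the picture. A call takes as long as a camera call. They do not tell look-alikes from the thing itself.
- ctrl.recognise(name, camera): "xy" ([column, row] in pixels, amid what is visible of it).
- ctrl.cut_out(name, camera): "mask" (420x560 bool, what is visible of it) and "xy" ([column, row] in pixels, amid what is visible of it).
- ctrl.place_of(name, camera): "xy" ([column, row] in pixels: a listed point, or the origin of a listed thing).
The state is a dict: "t": time; "joints": joint angles; "dq": joint speeds; "effort": joint torques, N m; "position": TCP position; "ee_rot": TCP orientation; "ft_force": force on the tool from outside, world axes, zero at the start; "torque": the same for the moment, N m; "gripper_width": finger opening in m; "grip_force": force on a finger pad.
Only numpy, scipy, OpenCV 4.12 (cv2) and the standard library are available. Lean on these libraries where they do the work, as an engineer would, in place of code of your own. Each camera call takes 0.05 s, during which the arm holds its last target. There are 200 camera calls.

## Working session

There is one attempt and no reset: what is moved stays moved. The work goes in short steps, Python scripts to look and compute and a tool call to move; the robot and the scene stay as the last step left them, time stands still between calls to the robot, and variables do not carry over. Pictures are saved under pics/ and viewed, at most 10 in all, crops included, and the job is handed in when it is done.

Besides the shell and the picture viewer there is one more tool, called after "Request:" by a JSON object that holds its "fn" and its "kwargs". play_rows: Moves the arm, as the interface text tells. Its arguments: {"type":"object","properties":{"commands":{"type":"array","items":{"type":"array","items":{"type":"number"}}},"hand":{"type":"number"}},"required":["commands"]}

```bash
mkdir -p pics; cat > h.py <<'E'
from cell import ctrl
import numpy as np, cv2
def ray(c,px):
    k=ctrl.calibration(c); f=210/np.tan(np.radians(k['vfov'])/2)
    K=np.array([[f,0,k['cx']],[0,f,k['cy']],[0,0,1.]])
    u=cv2.undistortPoints(np.array([[px]],float),K,np.array(k['distortion'],float))[0,0]
    E=np.array(k['extrinsics']); d=E[:3,:3]@np.array([u[0],-u[1],-1]); return E[:3,3],d
def atz(c,px,z):
    o,d=ray(c,px); return o+d*(z-o[2])/d[2]
def proj(c,P):
    k=ctrl.calibration(c); f=210/np.tan(np.radians(k['vfov'])/2)
    K=np.array([[f,0,k['cx']],[0,f,k['cy']],[0,0,1.]]); E=np.array(k['extrinsics'])
    q=(np.atleast_2d(P)-E[:3,3])@E[:3,:3]; q=q*[1,-1,-1]
    return cv2.projectPoints(q,np.zeros(3),np.zeros(3),K,np.array(k['distortion'],float))[0][:,0]
def tri(a,b):
    A=np.zeros((3,3));B=np.zeros(3); L=[]
    for c,p in (a,b):
        o,d=ray(c,p); d=d/np.linalg.norm(d); M=np.eye(3)-np.outer(d,d); A+=M;B+=M@o;L.append((o,M))
    x=np.linalg.solve(A,B); return x,max(np.linalg.norm(M@(x-o)) for o,M in L)
E
cat > a.py <<'E'
from h import *
np.set_printoptions(precision=3,suppress=True)
ims={c:ctrl.snapshot(c) for c in ('scene','top')}
for c,i in ims.items(): cv2.imwrite(f'pics/{c}.png',cv2.resize(i[:,:,::-1],(800,600)))
Z=dict(hanger=.008,hanger_tab=.232,hanger_run=.169,holder=0,rail_stand=0,load_mark=.012,stop_mark=.012,caddy=0,tea_tin=0,bowl=0,tray=0,spoon=0.005,cup_a=0)
for n,z in Z.items():
  for c in ims:
    for r in ctrl.place_of(n,c)[:4]:
      if r['conf']>.15: print(n,c,round(r['conf'],2),np.round(r['xy'],1),atz(c,r['xy'],z))
print(ctrl.observe()); print({c:np.array(ctrl.calibration(c)['extrinsics'])[:3,3] for c in ims})
E
python3 a.py
```

```text
hanger scene 0.95 [218.7 209.6] [ 0.596 -0.27   0.008]
hanger scene 0.73 [197.8 271.5] [ 0.781 -0.097  0.008]
hanger top 0.74 [344.2 194.9] [ 0.617 -0.265  0.008]
hanger top 0.67 [297.5 149.6] [ 0.782 -0.093  0.008]
hanger top 0.45 [263.4 197.1] [0.601 0.027 0.008]
hanger_tab scene 0.83 [212.2 153.2] [ 0.598 -0.247  0.232]
hanger_tab scene 0.59 [173.4 179.9] [ 0.739 -0.212  0.232]
hanger_tab scene 0.58 [213.2 168.5] [ 0.637 -0.184  0.232]
hanger_tab top 0.86 [356.  187.3] [ 0.601 -0.27   0.232]
hanger_tab top 0.65 [306.3 125.5] [ 0.801 -0.109  0.232]
hanger_run scene 0.6 [214.9 171.7] [ 0.599 -0.248  0.169]
hanger_run top 0.78 [304.9 131.6] [ 0.801 -0.109  0.169]
hanger_run top 0.52 [351.1 195.5] [ 0.586 -0.264  0.169]
holder scene 0.78 [205.8 189.1] [ 0.564 -0.396  0.   ]
holder scene 0.59 [221.6 210. ] [ 0.586 -0.27   0.   ]
holder scene 0.51 [212.1 169.2] [ 0.483 -0.479  0.   ]
holder top 0.88 [381.8 202.1] [ 0.596 -0.404  0.   ]
holder top 0.74 [403.6 232. ] [ 0.488 -0.482  0.   ]
holder top 0.46 [339.4 199.2] [ 0.602 -0.249  0.   ]
holder top 0.32 [197.4 201.1] [0.582 0.265 0.  
[... 1206 characters left out ...]
cup_a scene 0.49 [271.3 209.9] [ 0.468 -0.162  0.   ]
cup_a top 0.75 [366.8 241.9] [ 0.449 -0.348  0.   ]
cup_a top 0.59 [178.2 261.2] [0.363 0.324 0.   ]
{'t': 1.4, 'joints': array([-1.283,  0.469, -0.049,  1.533,  0.024,  1.141, -0.082]), 'dq': array([ 0.001,  0.   , -0.   , -0.001, -0.002,  0.003, -0.002]), 'effort': array([ -0.   , -50.783,  -0.081, -23.645,  -0.061,   0.031,   0.   ]), 'position': array([0.21 , 0.641, 0.237]), 'ee_rot': array([ 3.142, -0.   ,  2.825]), 'ft_force': array([-0.833, -0.025,  0.906]), 'torque': array([ 0.03 , -0.006,  0.051]), 'grip_force': 0.0, 'gripper_width': 0.08705690428225485}
{'scene': array([1.054, 0.591, 0.839]), 'top': array([0.272, 0.008, 1.847])}
```

View pics/scene.png

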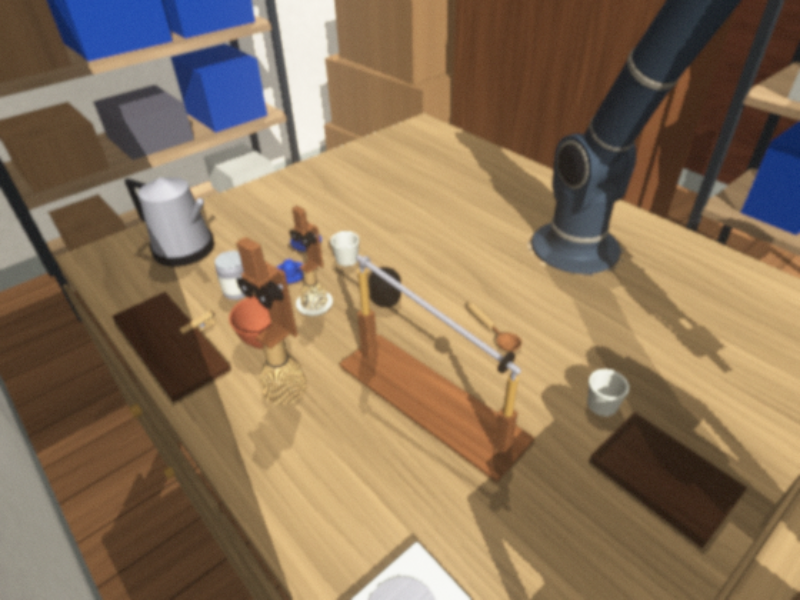

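```bash
python3 - <<'E'
import cv2
a=cv2.imread('pics/top.png')
i=cv2.imread('pics/scene.png')
c1=cv2.resize(a[150:330,250:610],(800,400),interpolation=cv2.INTER_CUBIC)
cv2.imwrite('pics/topc.png',c1)
E
```

```text
(no output)
```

View pics/topc.png

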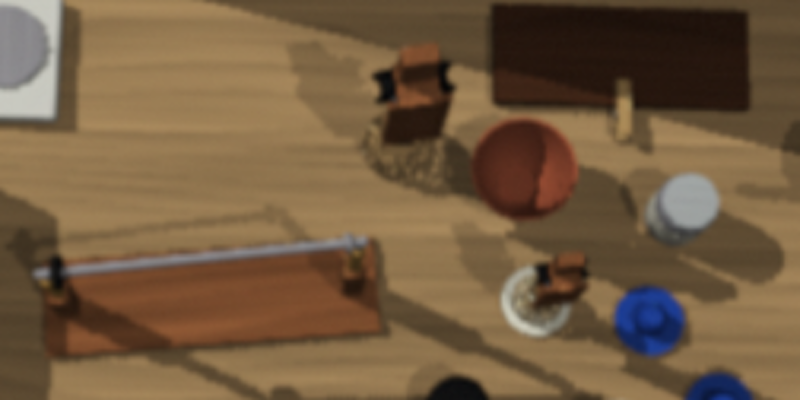

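The scene has two hangers. The larger stands at scene (198,271) / top (298,150) with no holder. The smaller is on the white holder at scene (219,210) / top (344,195), which fits the description. The blue holders are look-alikes. I'll move over the smaller one and confirm it in a wrist crop.

Request:
{"fn": "play_rows", "kwargs": {"commands": [[0, 0, -0.015, 0.1045], [0, 0, -0.015, 0.1045], [0, 0, -0.015, 0.1045], [0, 0, -0.015, 0.1045], [0, 0, -0.015, 0.1045], [0, 0, -0.015, 0.1045], [0, 0, -0.015, 0.1045], [0, 0, -0.015, 0.1045], [0, 0, -0.015, 0.1045], [0, 0, -0.015, 0.1045], [0, 0, -0.015, 0.1045], [0, 0, -0.015, 0.1045]], "hand": 1}}

```text
t: 2.4
position: [0.2101, 0.6414, 0.4174]
ee_rot: [-3.142, -0.0, 1.566]
ft_force: [-0.1, 0.7, 0.3]
gripper_width: 0.0871
grip_force: 0.0
```

Request:
{"fn": "play_rows", "kwargs": {"commands": [[-0.017, 0.017, 0, 0], [-0.034, 0.034, 0, 0], [-0.034, 0.034, 0, 0], [-0.034, 0.034, 0, 0], [-0.034, 0.034, 0, 0], [-0.034, 0.034, 0, 0], [-0.034, 0.034, 0, 0], [-0.034, 0.034, 0, 0], [-0.034, 0.034, 0, 0], [-0.034, 0.034, 0, 0], [-0.036, 0.008, 0, 0], [-0.036, 0, 0, 0], [-0.036, 0, 0, 0], [-0.036, 0, 0, 0], [-0.036, 0, 0, 0], [-0.036, 0, 0, 0], [-0.036, 0, 0, 0], [-0.036, 0, 0, 0], [-0.03, 0, 0, 0], [-0.02, 0, 0, 0]]}}

```text
t: 4.07
position: [0.5, 0.0172, 0.4171]
ee_rot: [3.141, -0.0, 1.566]
ft_force: [0.0, -0.1, -0.9]
gripper_width: 0.087
grip_force: 0.0
```

```bash
python3 - <<'E'
from h import *
np.set_printoptions(precision=3,suppress=True)
k=ctrl.calibration('wrist');print(k)
i=ctrl.snapshot('wrist');cv2.imwrite('pics/w1.png',i[:,:,::-1])
for n,z in dict(rail_stand=0,load_mark=.012,stop_mark=.012,caddy=0,hanger_tab=.232).items():
  for r in ctrl.place_of(n,'wrist')[:3]: print(n,round(r['conf'],2),np.round(r['xy'],1),atz('wrist',r['xy'],z))
E
```

```text
{'vfov': 59.773701505939215, 'cx': 279.0646032308189, 'cy': 208.32716742698062, 'distortion': array([0.028, 0.   , 0.   , 0.   , 0.   ]), 'extrinsics': array([[ 1.   ,  0.005,  0.001,  0.501],
       [-0.005,  0.954,  0.299,  0.1  ],
       [ 0.   , -0.299,  0.954,  0.567],
       [ 0.   ,  0.   ,  0.   ,  1.   ]])}
rail_stand 0.72 [342.7  89.2] [0.595 0.104 0.   ]
load_mark 0.82 [346.7 138.7] [0.602 0.037 0.012]
load_mark 0.23 [263.9 260.3] [ 0.475 -0.162  0.012]
stop_mark 0.36 [416.9 296.7] [ 0.736 -0.228  0.012]
caddy 0.85 [260.4 258.4] [ 0.469 -0.161 -0.   ]
caddy 0.43 [355.6 378.1] [ 0.645 -0.407  0.   ]
```

View pics/w1.png

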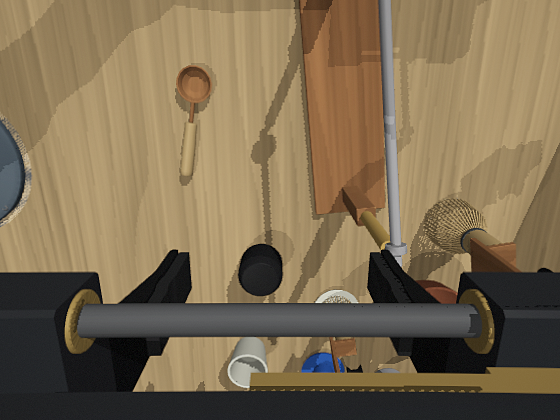

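The wrist picture shows the board's -y end corners at (316,213) and (383,208), the rod running from (386,0) to (395,245), the caddy at (260,265), and the small whisk on its white holder at (340,300). Next I'll move over the whisk.

Request:
{"fn": "play_rows", "kwargs": {"commands": [[-0.02, 0.006, 0, 0], [-0.03, 0.008, 0, 0], [-0.03, 0.008, 0, 0], [-0.03, 0.008, 0, 0], [-0.03, 0.008, 0, 0], [-0.03, 0.008, 0, 0], [-0.03, 0.008, 0, 0], [-0.03, 0.008, 0, 0], [-0.03, 0.008, 0, 0], [-0.03, 0.006, 0, 0], [-0.02, 0.004, 0, 0], [0, 0, 0, 0], [0, 0, 0, 0]]}}

```text
t: 5.45
position: [0.5811, -0.2883, 0.4155]
ee_rot: [-3.14, -0.0, 1.571]
ft_force: [0.3, 1.8, -1.0]
gripper_width: 0.0872
grip_force: 0.0
```

```bash
python3 - <<'E'
from h import *
np.set_printoptions(precision=3,suppress=True)
print(ctrl.observe()['position'],ctrl.observe()['ee_rot'])
i=ctrl.snapshot('wrist');cv2.imwrite('pics/w2.png',cv2.resize(i[:,:,::-1],(800,600)))
for n,z in dict(hanger_tab=.232,hanger=.008,hanger_run=.169,hanger_throat=.139,holder=0).items():
  for r in ctrl.place_of(n,'wrist')[:3]: print(n,round(r['conf'],2),np.round(r['xy'],1),atz('wrist',r['xy'],z))
E
```

```text
[ 0.581 -0.288  0.415] [-3.14  -0.     1.571]
hanger_tab 0.92 [297.8 156.7] [ 0.599 -0.259  0.232]
hanger_tab 0.51 [194.  184.2] [ 0.502 -0.285  0.232]
hanger 0.93 [291.7 131.5] [ 0.6   -0.257  0.008]
hanger 0.74 [420.1  15.1] [ 0.773 -0.102  0.008]
hanger_run 0.9 [294.  147.1] [ 0.598 -0.259  0.169]
hanger_throat 0.85 [290.7 146. ] [ 0.595 -0.262  0.139]
holder 0.94 [292.2 131. ] [ 0.601 -0.258  0.   ]
holder 0.66 [276.8 213.1] [ 0.578 -0.39   0.   ]
holder 0.65 [215.7 257.3] [ 0.474 -0.469  0.   ]
```

View pics/w2.png

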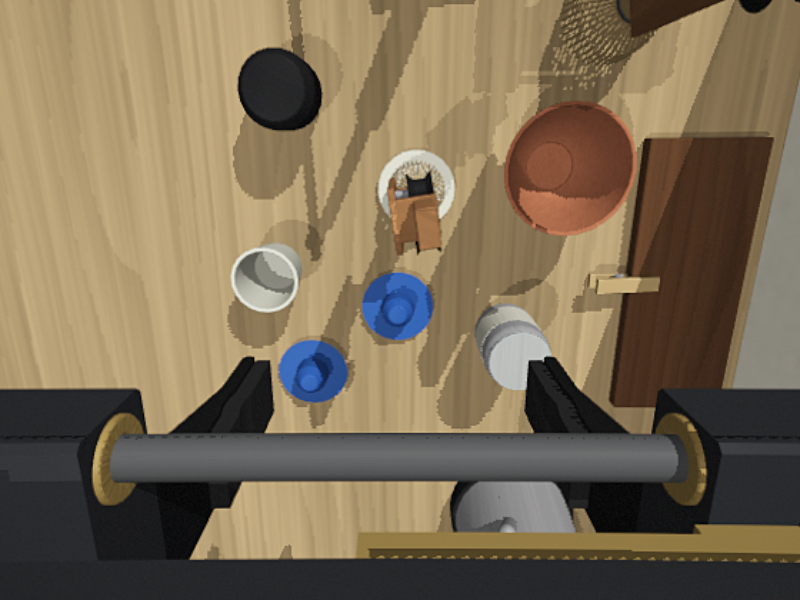

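The small hanger on the white holder is centred at (292,131) raw. Its opening faces right (+x) and the wheel is visible at (293,130). I'll enlarge a crop to confirm it and read its yaw, and overlay a model as well.

```bash
cat > m.py <<'E'
from h import *
np.set_printoptions(precision=3,suppress=True)
# board
pts=[atz('wrist',p,.012) for p in []]
def hpts(x,y,z0,th):
    L=[]
    for X,Y,Zs in ((-7,13,(197,240)),(7,13,(197,240)),(-7,-13,(197,240)),(7,-13,(197,240)),(-23,23,(191,197)),(-23,-23,(191,197))):
        for Z in Zs: L.append((X,Y,Z))
    L=np.array(L)/1e3; c,s=np.cos(th),np.sin(th)
    return np.c_[x+c*L[:,0]-s*L[:,1],y+s*L[:,0]+c*L[:,1],z0+L[:,2]]
if __name__=='__main__':
    i=cv2.imread('pics/w2.png'); i=cv2.resize(i,(560,420)); i=ctrl.snapshot('wrist')[:,:,::-1]
    s=8; x0,y0=250,95
    cr=cv2.resize(i[y0:y0+75,x0:x0+90],None,fx=s,fy=s,interpolation=cv2.INTER_CUBIC)
    for th,col in ((0,(0,255,0)),(.15,(255,0,255))):
        p=proj('wrist',hpts(.6,-.2585,.008,th)); q=((p+.5-[x0,y0])*s).astype(int)
        for a,b in ((1,3),(3,7),(7,5),(5,1),(8,10),(9,11)): cv2.line(cr,tuple(map(int,q[a])),tuple(map(int,q[b])),col,1)
    cv2.imwrite('pics/w2c.png',cr)
E
python3 m.py
```

```text
(no output)
```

View pics/w2c.png

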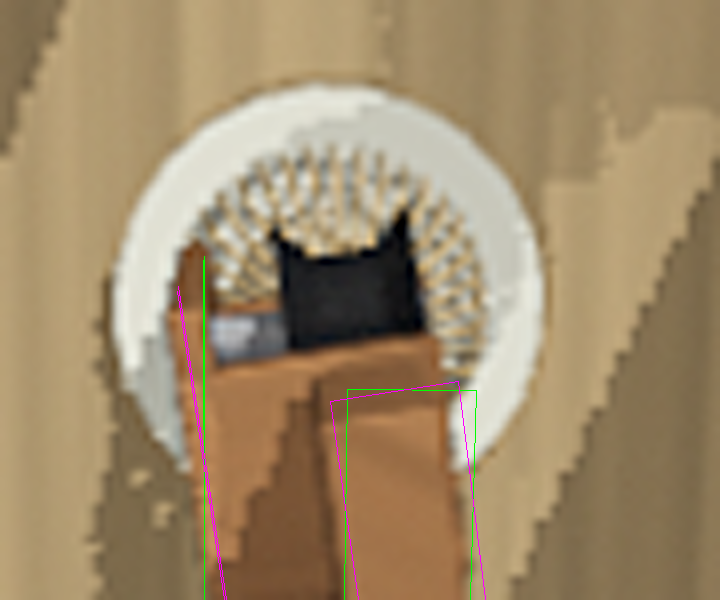

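```bash
python3 - <<'E'
from m import *
from scipy.optimize import least_squares
obs=np.array([(325,428),(446,410),(170,312)])/8+[250,95]-.5
def f(v): return (proj('wrist',hpts(v[0],v[1],.008,v[2])[[1,3,9]])-obs).ravel()
r=least_squares(f,[.6,-.26,.1],x_scale=[.01,.01,.1]); print(r.x,r.fun)
k=ctrl.calibration('wrist'); E=np.array(k['extrinsics']).copy()
# earlier view (w1) pose
E1=np.array([[1,.005,.001,.501],[-.005,.954,.299,.1],[0,-.299,.954,.567],[0,0,0,1.]])
import h
k1=dict(k,extrinsics=E1); h.ctrl=type('C',(),{'calibration':staticmethod(lambda c:k1)})
i=cv2.imread('pics/w1.png')
for p in ((316,213),(383,208),(303,25)): print(p,h.atz('w',p,.012))
# rod, at guessed heights
for p,z in (((395,243),.244),((387,30),.224)): print(p,h.atz('w',p,z))
cv2.imwrite('pics/w1c.png',cv2.resize(i[0:260,270:430],None,fx=2.3,fy=2.3,interpolation=cv2.INTER_CUBIC))
E
```

```text
[ 0.599 -0.261  0.133] [-0.501 -0.097  0.402  0.012  0.109  0.099]
(316, 213) [ 0.559 -0.082  0.012]
(383, 208) [ 0.665 -0.074  0.012]
(303, 25) [0.534 0.189 0.012]
(395, 243) [ 0.611 -0.036  0.244]
(387, 30) [0.593 0.15  0.224]
```

View pics/w1c.png

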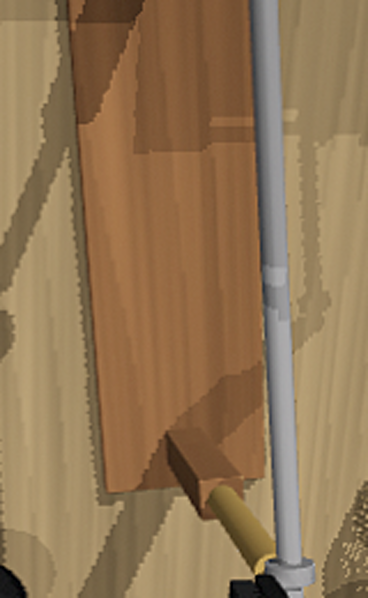

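Enlarged, it is the small hanger on the white porcelain holder: hook open to +x, tab corners near (325,428) and (446,410), yaw about 0.12. The stand is at about (0.595, 0.109), yaw 0.088. I'll descend and grip.

Request:
{"fn": "play_rows", "kwargs": {"commands": [[0.009, 0.006, 0.01, 0], [0.009, 0.006, 0.02, 0], [0.009, 0.006, 0.025, 0], [0, 0, 0.025, -0.06], [0, 0, 0.025, -0.06], [0, 0, 0.02, 0], [0, 0, 0.02, 0], [0, 0, 0.02, 0], [0, 0, 0.015, 0], [0, 0, 0.008, 0], [0, 0, 0, 0], [0, 0, 0, 0]]}}

```text
t: 6.8
position: [0.5987, -0.2612, 0.2285]
ee_rot: [-3.142, -0.0, 1.691]
ft_force: [-0.0, -0.9, 1.5]
gripper_width: 0.0866
grip_force: 0.0
```

```bash
cat > rod.py <<'E'
from h import *
np.set_printoptions(precision=3,suppress=True)
yaw=.088; c0=np.array([.595,.109]); ex=np.array([np.cos(yaw),np.sin(yaw)]); ey=np.array([-np.sin(yaw),np.cos(yaw)])
def line(h,dx,ys=np.linspace(-.14,.10,60)):
    xy=c0+np.outer(ys,ey)+dx*ex; return np.c_[xy,h-ys*np.tan(np.radians(7))]
if __name__=='__main__':
  for cam in ('scene','top'):
    im=ctrl.snapshot(cam).astype(float); g=im[:,:,2]-im[:,:,0]+100
    for dx in (-.004,0,.004):
      hs=np.arange(.195,.256,.002); S=[]
      for h in hs:
        p=proj(cam,line(h,dx)).astype(np.float32); S.append(cv2.remap(g.astype(np.float32),p[None,:,0],p[None,:,1],cv2.INTER_LINEAR).mean())
      S=np.array(S); w=np.clip(S-np.median(S)-.3*(S.max()-np.median(S)),0,None); print(cam,dx,'peak',hs[S.argmax()],'centroid',(w*hs).sum()/w.sum(),S.round(0)[::3])
  print(ctrl.observe()['position'],ctrl.observe()['ee_rot'],ctrl.observe()['ft_force'])
E
python3 rod.py
```

```text
scene -0.004 peak 0.22900000000000004 centroid 0.2284875769389545 [29. 29. 30. 33. 55. 90. 93. 62. 27. 18. 13.]
scene 0 peak 0.23300000000000004 centroid 0.23376576536799784 [31. 30. 30. 31. 34. 60. 92. 90. 56. 26. 18.]
scene 0.004 peak 0.23900000000000005 centroid 0.23901645006890102 [33. 31. 30. 31. 31. 36. 65. 94. 88. 50. 24.]
top -0.004 peak 0.25500000000000006 centroid 0.2464202076002962 [34. 35. 38. 44. 52. 63. 74. 84. 92. 96. 98.]
top 0 peak 0.23500000000000004 centroid 0.23494031523714728 [46. 55. 66. 77. 87. 93. 97. 97. 95. 89. 81.]
top 0.004 peak 0.21500000000000002 centroid 0.21565941267253086 [80. 89. 95. 97. 97. 94. 88. 79. 69. 58. 49.]
[ 0.599 -0.262  0.23 ] [3.14  0.001 1.691] [-0.954  0.398  0.516]
```

The scene and top cameras agree: rod height is about 0.234 at y=0, lateral offset about 0. Closing the gripper, then lifting.

Request:
{"fn": "play_rows", "kwargs": {"commands": [[0, 0, 0, 0], [0, 0, 0, 0], [0, 0, 0, 0], [0, 0, 0, 0], [0, 0, 0, 0], [0, 0, 0, 0], [0, 0, 0, 0], [0, 0, 0, 0]], "hand": 0}}

```text
t: 7.57
position: [0.5984, -0.2617, 0.2285]
ee_rot: [-3.142, -0.0, 1.691]
ft_force: [0.2, -0.2, -0.3]
gripper_width: 0.0418
grip_force: 0.0
```

Request:
{"fn": "play_rows", "kwargs": {"commands": [[0, 0, -0.005, 0], [0, 0, -0.01, 0], [0, 0, -0.015, 0], [0, 0, -0.02, 0], [0, 0, -0.02, 0], [0, 0, -0.02, 0], [0, 0, -0.02, 0], [0, 0, -0.02, 0], [0, 0, -0.015, 0], [0, 0, -0.005, 0], [0, 0, 0, 0], [0, 0, 0, 0]]}}

```text
t: 8.57
position: [0.5982, -0.2617, 0.3783]
ee_rot: [-3.141, -0.0, 1.691]
ft_force: [0.0, 0.2, 0.2]
gripper_width: 0.0003
grip_force: 0.0
```

```bash
python3 - <<'E'
from h import *
np.set_printoptions(precision=3,suppress=True)
for n in range(3):
    ctrl.snapshot('scene'); s=ctrl.observe(); print(s['position'],s['ee_rot'],s['ft_force'],s['gripper_width'],s['grip_force'])
i=ctrl.snapshot('scene'); cv2.imwrite('pics/s2.png',cv2.resize(i[80:300,120:420,::-1],(800,586)))
E
```

```text
[ 0.598 -0.261  0.378] [-3.14  -0.001  1.691] [0.167 0.155 0.185] 0.00011114942386796737 0.0
[ 0.598 -0.261  0.377] [-3.14  -0.001  1.691] [ 0.277 -0.237  0.251] 0.0007020646407420578 0.0
[ 0.598 -0.261  0.377] [-3.14  -0.001  1.691] [ 0.369 -0.765  0.135] 0.0008134414511480311 0.0
```

View pics/s2.png

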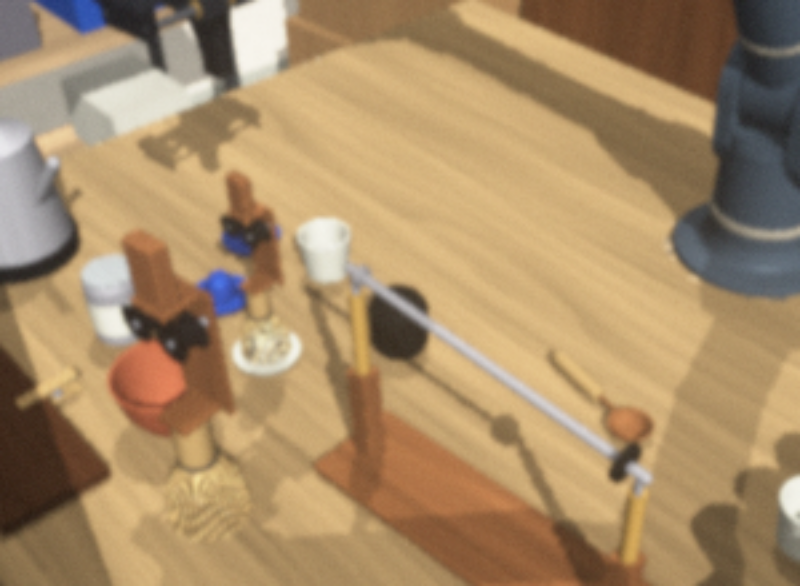

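The fingers were still closing when the lift began, so the grip missed. The whisk is undisturbed, upright on its holder at (265,345). I'll open, go down again and wait for the closing this time.

Request:
{"fn": "play_rows", "kwargs": {"commands": [[0, 0, 0, 0], [0, 0, 0, 0], [0, 0, 0, 0], [0, 0, 0, 0], [0, 0, 0, 0], [0, 0, 0, 0], [0, 0, 0, 0], [0, 0, 0, 0], [0, 0, 0, 0], [0, 0, 0, 0], [0, 0, 0, 0], [0, 0, 0, 0], [0, 0, 0, 0], [0, 0, 0, 0]], "hand": 0.8}}

```text
t: 9.93
position: [0.5984, -0.2617, 0.3785]
ee_rot: [3.142, -0.0, 1.691]
ft_force: [0.2, 0.6, -1.0]
gripper_width: 0.0693
grip_force: 0.0
```

```bash
python3 - <<'E'
from h import *
np.set_printoptions(precision=3,suppress=True)
ctrl.snapshot('wrist'); print(ctrl.observe()['position'],ctrl.observe()['gripper_width'])
for n,z in dict(hanger_tab=.232,hanger_run=.169).items():
  for r in ctrl.place_of(n,'wrist')[:2]: print(n,round(r['conf'],2),np.round(r['xy'],1),atz('wrist',r['xy'],z))
E
```

```text
[ 0.598 -0.262  0.379] 0.06940718438370613
hanger_tab 0.76 [279.4 194.5] [ 0.599 -0.26   0.232]
hanger_run 0.68 [277.7 180.5] [ 0.597 -0.262  0.169]
```

Request:
{"fn": "play_rows", "kwargs": {"commands": [[0, 0, 0.01, 0], [0, 0, 0.02, 0], [0, 0, 0.025, 0], [0, 0, 0.025, 0], [0, 0, 0.025, 0], [0, 0, 0.02, 0], [0, 0, 0.015, 0], [0, 0, 0.01, 0], [0, 0, 0, 0], [0, 0, 0, 0]]}}

```text
t: 10.92
position: [0.5983, -0.2618, 0.2283]
ee_rot: [-3.141, -0.0, 1.691]
ft_force: [0.2, -0.1, 0.3]
gripper_width: 0.0695
grip_force: 0.0
```

Request:
{"fn": "play_rows", "kwargs": {"commands": [[0, 0, 0, 0], [0, 0, 0, 0], [0, 0, 0, 0], [0, 0, 0, 0], [0, 0, 0, 0], [0, 0, 0, 0], [0, 0, 0, 0], [0, 0, 0, 0], [0, 0, 0, 0], [0, 0, 0, 0], [0, 0, 0, 0], [0, 0, 0, 0], [0, 0, 0, 0], [0, 0, 0, 0], [0, 0, 0, 0], [0, 0, 0, 0]], "hand": 0}}

```text
t: 12.25
position: [0.5984, -0.2617, 0.2284]
ee_rot: [-3.142, -0.0, 1.691]
ft_force: [-0.1, 0.2, -0.6]
gripper_width: 0.0138
grip_force: 30.0
```

Gripped: 13.8 mm opening, 30 N. Lifting.

Request:
{"fn": "play_rows", "kwargs": {"commands": [[0, 0, -0.003, 0], [0, 0, -0.007, 0], [0, 0, -0.015, 0], [0, 0, -0.02, 0], [0, 0, -0.02, 0], [0, 0, -0.02, 0], [0, 0, -0.02, 0], [0, 0, -0.02, 0], [0, 0, -0.015, 0], [0, 0, -0.01, 0], [0, 0, 0, 0.033], [0, 0, 0, 0], [0, 0, 0, 0]]}}

```text
t: 13.33
position: [0.5982, -0.2616, 0.3781]
ee_rot: [-3.141, -0.001, 1.658]
ft_force: [0.8, 0.7, -1.4]
gripper_width: 0.0138
grip_force: 30.0
```

```bash
python3 - <<'E'
from h import *
np.set_printoptions(precision=3,suppress=True)
F=[]
for n in range(6):
    ctrl.snapshot('scene'); s=ctrl.observe(); F.append(s['ft_force'])
print(s['position'],s['ee_rot'],np.mean(F,0),np.std(F,0),s['gripper_width'],s['grip_force'])
# rows to standoff point, stand frame (-.085,-.07)
import rod
yaw=s['ee_rot'][2]; p=s['position'][:2]
for xs in (-.085,0):
    t=rod.c0+xs*rod.ex-.07*rod.ey; d=t-p; print(xs,t,'tool dx,dy',d@[np.cos(yaw),np.sin(yaw)],d@[np.sin(yaw),-np.cos(yaw)])
E
```

```text
[ 0.598 -0.262  0.378] [-3.141 -0.     1.658] [-0.24   0.002 -0.943] [0.402 0.416 0.766] 0.013889072058062356 29.97845014091581
-0.085 [0.516 0.032] tool dx,dy 0.2994855123614148 -0.05598273955436221
0 [0.601 0.039] tool dx,dy 0.2995587662317217 0.029017228880164184
```

Request:
{"fn": "play_rows", "kwargs": {"commands": [[0.008, -0.008, 0, 0], [0.015, -0.012, 0, 0], [0.02, -0.012, 0, 0], [0.025, -0.012, 0, 0], [0.03, -0.012, 0, 0], [0.03, 0, 0, 0], [0.03, 0, 0, 0], [0.03, 0, 0, 0], [0.03, 0, 0, 0], [0.03, 0, 0, 0], [0.025, 0, 0.01, 0], [0.016, 0, 0.012, 0], [0.008, 0, 0.012, 0], [0.003, 0, 0.012, 0], [0, 0, 0, 0], [0, 0, 0, 0], [0, 0, 0, 0]]}}

```text
t: 15.05
position: [0.517, 0.0315, 0.3333]
ee_rot: [3.14, 0.0, 1.657]
ft_force: [0.1, -1.1, -0.7]
gripper_width: 0.0138
grip_force: 30.0
```

```bash
python3 - <<'E'
from h import *
np.set_printoptions(precision=3,suppress=True)
import rod
s=ctrl.observe(); yaw=s['ee_rot'][2]; p=s['position'][:2]; d=p-rod.c0
print(s['position'],yaw,'stand frame',d@rod.ex,d@rod.ey)
i=ctrl.snapshot('scene'); cv2.imwrite('pics/s3.png',cv2.resize(i[100:300,170:420,::-1],(750,600)))
E
```

```text
[0.517 0.032 0.333] 1.6567236292331022 stand frame -0.08452715376817549 -0.07032278753599161
```

View pics/s3.png

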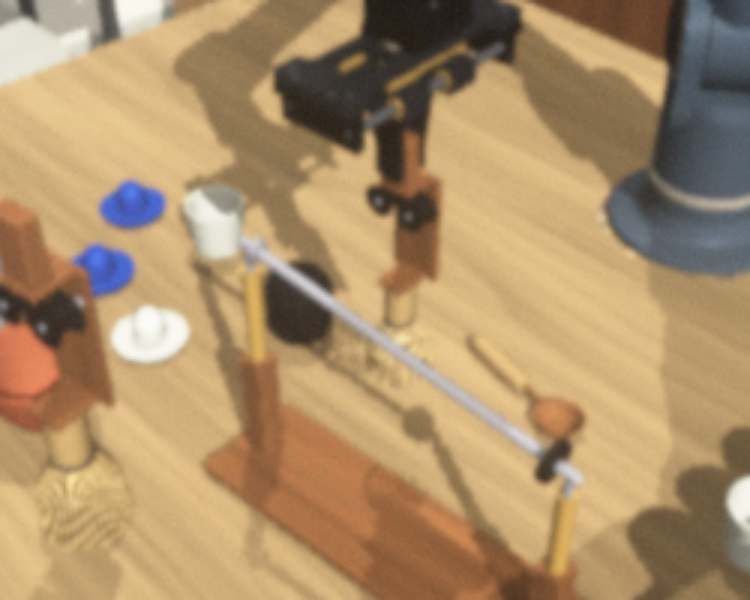

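The hanger is held upright at (405,230), open towards the rod, and the white holder is undisturbed. Moving in sideways by 85 mm.

Request:
{"fn": "play_rows", "kwargs": {"commands": [[0, 0.004, 0, 0], [0, 0.008, 0, 0], [0, 0.01, 0, 0], [0, 0.01, 0, 0], [0, 0.01, 0, 0], [0, 0.01, 0, 0], [0, 0.01, 0, 0], [0, 0.01, 0, 0], [0, 0.008, 0, 0], [0, 0.0045, 0, 0], [0, 0, 0, 0], [0, 0, 0, 0]]}}

```text
t: 16.1
position: [0.6007, 0.0395, 0.3323]
ee_rot: [-3.141, 0.0, 1.658]
ft_force: [-0.1, 0.2, -1.2]
gripper_width: 0.0138
grip_force: 30.0
```

```bash
cat > st.py <<'E'
from h import *
import rod
F=[]
for n in range(6):
    ctrl.snapshot('top'); s=ctrl.observe(); F.append(s['ft_force'])
d=s['position'][:2]-rod.c0
print(s['t'],s['position'],s['ee_rot'][2],'stand',d@rod.ex,d@rod.ey,'F',np.mean(F,0),np.std(F,0)/6**.5, s['grip_force'])
E
python3 st.py; python3 - <<'E'
from h import *
i=ctrl.snapshot('scene'); cv2.imwrite('pics/s4.png',cv2.resize(i[120:270,200:400,::-1],(800,600)))
E
```

```text
16.4 [0.6   0.04  0.333] 1.6578570139251356 stand -0.0006795940610065083 -0.06960106766844011 F [-0.154 -0.077 -1.722] [0.274 0.103 0.185] 29.978621508926153
```

View pics/s4.png

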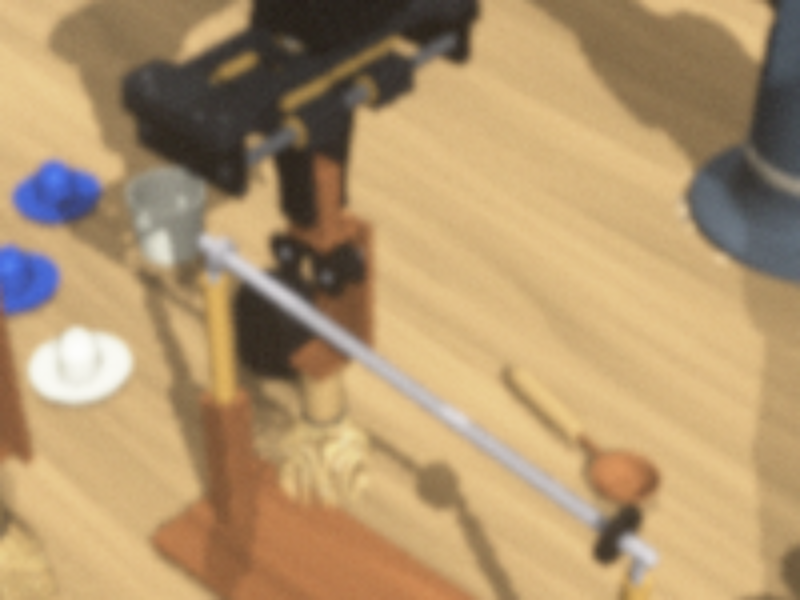

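The rod passes through the throat between the wheels and the bottom bar. Contact is expected at TCP z of about 0.304. I'll lower to just above that, then feel for it.

Request:
{"fn": "play_rows", "kwargs": {"commands": [[0, 0, 0.003, 0], [0, 0, 0.005, 0], [0, 0, 0.005, 0], [0, 0, 0.004, 0], [0, 0, 0.002, 0], [0, 0, 0.001, 0], [0, 0, 0, 0], [0, 0, 0, 0]]}}

```text
t: 17.12
position: [0.6008, 0.0396, 0.3126]
ee_rot: [3.141, -0.0, 1.658]
ft_force: [0.2, 0.1, -0.9]
gripper_width: 0.0136
grip_force: 30.0
```

Request:
{"fn": "play_rows", "kwargs": {"commands": [[0, 0, 0.0005, 0], [0, 0, 0.0005, 0]]}}

```text
t: 17.28
position: [0.6009, 0.0396, 0.3117]
ee_rot: [3.141, -0.0, 1.658]
ft_force: [-0.0, 0.5, -1.2]
gripper_width: 0.0135
grip_force: 30.0
```

Request:
{"fn": "play_rows", "kwargs": {"commands": [[0, 0, 0.0005, 0], [0, 0, 0.0005, 0]]}}

```text
t: 17.45
position: [0.6008, 0.0396, 0.3106]
ee_rot: [3.141, -0.0, 1.658]
ft_force: [-0.3, 0.4, -1.0]
gripper_width: 0.0137
grip_force: 30.0
```

Request:
{"fn": "play_rows", "kwargs": {"commands": [[0, 0, 0.0005, 0], [0, 0, 0, 0]]}}

```text
t: 17.62
position: [0.6007, 0.0396, 0.3099]
ee_rot: [-3.141, -0.0, 1.658]
ft_force: [0.1, -0.5, -1.0]
gripper_width: 0.0135
grip_force: 30.0
```

Request:
{"fn": "play_rows", "kwargs": {"commands": [[0, 0, 0.0005, 0], [0, 0, 0.0005, 0]]}}

```text
t: 17.78
position: [0.6008, 0.0396, 0.309]
ee_rot: [3.141, -0.0, 1.658]
ft_force: [-0.4, -0.6, -1.2]
gripper_width: 0.0137
grip_force: 30.0
```

Request:
{"fn": "play_rows", "kwargs": {"commands": [[0, 0, 0.0005, 0], [0, 0, 0, 0]]}}

```text
t: 17.95
position: [0.6007, 0.0396, 0.3084]
ee_rot: [-3.141, -0.0, 1.658]
ft_force: [0.3, 0.6, -1.5]
gripper_width: 0.0138
grip_force: 30.0
```

Request:
{"fn": "play_rows", "kwargs": {"commands": [[0, 0, 0.0005, 0], [0, 0, 0, 0]]}}

```text
t: 18.12
position: [0.6007, 0.0396, 0.3079]
ee_rot: [-3.141, -0.0, 1.658]
ft_force: [0.5, -0.8, -1.0]
gripper_width: 0.0139
grip_force: 30.0
```

Request:
{"fn": "play_rows", "kwargs": {"commands": [[0, 0, 0.0005, 0], [0, 0, 0, 0]]}}

```text
t: 18.28
position: [0.6007, 0.0396, 0.3074]
ee_rot: [-3.141, -0.0, 1.658]
ft_force: [0.6, 0.8, -1.9]
gripper_width: 0.0137
grip_force: 30.0
```

Request:
{"fn": "play_rows", "kwargs": {"commands": [[0, 0, 0.0005, 0], [0, 0, 0, 0]]}}

```text
t: 18.45
position: [0.6007, 0.0396, 0.3069]
ee_rot: [-3.141, -0.0, 1.658]
ft_force: [0.1, 0.6, -0.8]
gripper_width: 0.0135
grip_force: 30.0
```

Request:
{"fn": "play_rows", "kwargs": {"commands": [[0, 0, 0.0005, 0], [0, 0, 0, 0]]}}

```text
t: 18.62
position: [0.6007, 0.0396, 0.3064]
ee_rot: [-3.141, -0.0, 1.658]
ft_force: [-0.4, -0.1, -1.8]
gripper_width: 0.0139
grip_force: 30.0
```

Request:
{"fn": "play_rows", "kwargs": {"commands": [[0, 0, 0.0005, 0], [0, 0, 0, 0]]}}

```text
t: 18.78
position: [0.6007, 0.0396, 0.3059]
ee_rot: [-3.141, -0.0, 1.658]
ft_force: [-0.3, -0.4, -2.0]
gripper_width: 0.0135
grip_force: 30.0
```

Request:
{"fn": "play_rows", "kwargs": {"commands": [[0, 0, 0.0005, 0], [0, 0, 0, 0]]}}

```text
t: 18.95
position: [0.6007, 0.0397, 0.3054]
ee_rot: [-3.141, -0.0, 1.658]
ft_force: [0.5, 0.2, -0.9]
gripper_width: 0.0136
grip_force: 30.0
```

Request:
{"fn": "play_rows", "kwargs": {"commands": [[0, 0, 0.0005, 0], [0, 0, 0, 0]]}}

```text
t: 19.12
position: [0.6007, 0.0396, 0.3049]
ee_rot: [-3.141, -0.0, 1.658]
ft_force: [0.2, -0.2, -0.8]
gripper_width: 0.0135
grip_force: 30.0
```

Request:
{"fn": "play_rows", "kwargs": {"commands": [[0, 0, 0.0005, 0], [0, 0, 0, 0]]}}

```text
t: 19.28
position: [0.6007, 0.0396, 0.3044]
ee_rot: [-3.141, -0.0, 1.658]
ft_force: [0.1, -0.7, -1.0]
gripper_width: 0.0136
grip_force: 30.0
```

Request:
{"fn": "play_rows", "kwargs": {"commands": [[0, 0, 0.0005, 0], [0, 0, 0, 0]]}}

```text
t: 19.45
position: [0.6007, 0.0396, 0.3039]
ee_rot: [-3.141, -0.0, 1.658]
ft_force: [-0.2, 0.1, -1.6]
gripper_width: 0.014
grip_force: 30.0
```

Request:
{"fn": "play_rows", "kwargs": {"commands": [[0, 0, 0.0005, 0], [0, 0, 0, 0]]}}

```text
t: 19.62
position: [0.6007, 0.0396, 0.3034]
ee_rot: [-3.141, -0.0, 1.658]
ft_force: [-0.9, 0.1, -1.7]
gripper_width: 0.0136
grip_force: 30.0
```

Request:
{"fn": "play_rows", "kwargs": {"commands": [[0, 0, 0.0005, 0], [0, 0, 0, 0]]}}

```text
t: 19.78
position: [0.6007, 0.0396, 0.3029]
ee_rot: [-3.141, -0.0, 1.658]
ft_force: [0.3, -0.2, -1.6]
gripper_width: 0.0138
grip_force: 30.0
```

Request:
{"fn": "play_rows", "kwargs": {"commands": [[0, 0, 0.0005, 0], [0, 0, 0, 0]]}}

```text
t: 19.95
position: [0.6007, 0.0396, 0.3024]
ee_rot: [-3.141, -0.0, 1.658]
ft_force: [-0.3, 0.3, -1.6]
gripper_width: 0.0136
grip_force: 30.0
```

Request:
{"fn": "play_rows", "kwargs": {"commands": [[0, 0, 0.0005, 0], [0, 0, 0, 0]]}}

```text
t: 20.12
position: [0.6007, 0.0396, 0.3019]
ee_rot: [-3.141, -0.0, 1.658]
ft_force: [0.7, 0.2, -1.5]
gripper_width: 0.014
grip_force: 30.0
```

Request:
{"fn": "play_rows", "kwargs": {"commands": [[0, 0, 0.0005, 0], [0, 0, 0, 0]]}}

```text
t: 20.28
position: [0.6007, 0.0396, 0.3014]
ee_rot: [-3.141, -0.0, 1.658]
ft_force: [-0.3, -0.2, -1.3]
gripper_width: 0.0137
grip_force: 30.0
```

Request:
{"fn": "play_rows", "kwargs": {"commands": [[0, 0, 0.0005, 0], [0, 0, 0, 0]]}}

```text
t: 20.45
position: [0.6007, 0.0396, 0.3009]
ee_rot: [-3.141, -0.0, 1.658]
ft_force: [0.1, 0.2, -0.5]
gripper_width: 0.0136
grip_force: 30.0
```

Request:
{"fn": "play_rows", "kwargs": {"commands": [[0, 0, 0.0005, 0], [0, 0, 0, 0]]}}

```text
t: 20.62
position: [0.6008, 0.0396, 0.3005]
ee_rot: [3.142, -0.0, 1.658]
ft_force: [0.6, -0.3, -0.4]
gripper_width: 0.014
grip_force: 30.0
```

```bash
python3 st.py
```

```text
20.9167 [0.601 0.04  0.301] 1.6578391080827792 stand -0.00035077360741287084 -0.06959756523661383 F [-0.07  -0.092 -1.035] [0.14  0.185 0.171] 29.978378699161112
```

Request:
{"fn": "play_rows", "kwargs": {"commands": [[0, 0, 0.0004, 0], [0, 0, 0, 0]]}}

```text
t: 21.08
position: [0.6008, 0.0396, 0.3003]
ee_rot: [3.141, -0.0, 1.658]
ft_force: [0.4, -0.8, -0.0]
gripper_width: 0.0138
grip_force: 30.0
```

Request:
{"fn": "play_rows", "kwargs": {"commands": [[0, 0, 0.0004, 0], [0, 0, 0, 0]]}}

```text
t: 21.25
position: [0.6008, 0.0396, 0.3]
ee_rot: [3.141, -0.0, 1.658]
ft_force: [-0.3, 0.4, 1.4]
gripper_width: 0.0136
grip_force: 30.0
```

Contact: the rail pushes back with about 2 to 3 N. One more small step, then average the force.

Request:
{"fn": "play_rows", "kwargs": {"commands": [[0, 0, 0.0004, 0], [0, 0, 0, 0]]}}

```text
t: 21.42
position: [0.6009, 0.0396, 0.2997]
ee_rot: [3.141, -0.0, 1.658]
ft_force: [0.4, -0.7, 2.2]
gripper_width: 0.0135
grip_force: 30.0
```

```bash
python3 st.py
```

```text
21.7167 [0.601 0.04  0.3  ] 1.6578318481966638 stand -0.0002763456143013776 -0.069636893924858 F [-0.806  0.117  2.773] [0.14  0.243 0.171] 29.980180417187512
```

Contact is about 4 N and held. Letting go.

Request:
{"fn": "play_rows", "kwargs": {"commands": [[0, 0, 0, 0], [0, 0, 0, 0], [0, 0, 0, 0], [0, 0, 0, 0], [0, 0, 0, 0], [0, 0, 0, 0]]}}

```text
t: 22.22
position: [0.6008, 0.0396, 0.2994]
ee_rot: [3.141, -0.0, 1.658]
ft_force: [-1.1, 0.2, 3.9]
gripper_width: 0.0138
grip_force: 30.0
```

Request:
{"fn": "play_rows", "kwargs": {"commands": [[0, 0, 0, 0], [0, 0, 0, 0], [0, 0, 0, 0], [0, 0, 0, 0], [0, 0, 0, 0], [0, 0, 0, 0], [0, 0, 0, 0], [0, 0, 0, 0], [0, 0, 0, 0], [0, 0, 0, 0], [0, 0, 0, 0], [0, 0, 0, 0], [0, 0, 0, 0], [0, 0, 0, 0], [0, 0, 0, 0], [0, 0, 0, 0], [0, 0, 0, 0], [0, 0, 0, 0], [0, 0, 0, 0], [0, 0, 0, 0]], "hand": 1}}

```text
t: 23.88
position: [0.6007, 0.0396, 0.2993]
ee_rot: [3.142, -0.0, 1.658]
ft_force: [0.0, 0.2, -0.5]
gripper_width: 0.0869
grip_force: 0.0
```

Request:
{"fn": "play_rows", "kwargs": {"commands": [[0, 0, 0, 0], [0, 0, 0, 0], [0, 0, 0, 0], [0, 0, 0, 0], [0, 0, 0, 0], [0, 0, 0, 0], [0, 0, 0, 0], [0, 0, 0, 0], [0, 0, 0, 0], [0, 0, 0, 0], [0, 0, 0, 0], [0, 0, 0, 0], [0, 0, 0, 0], [0, 0, 0, 0], [0, 0, 0, 0], [0, 0, 0, 0], [0, 0, 0, 0], [0, 0, 0, 0], [0, 0, 0, 0], [0, 0, 0, 0]]}}

```text
t: 25.55
position: [0.6007, 0.0396, 0.2993]
ee_rot: [-3.142, -0.0, 1.658]
ft_force: [0.1, -0.7, 0.7]
gripper_width: 0.087
grip_force: 0.0
```

Request:
{"fn": "play_rows", "kwargs": {"commands": [[0, 0, 0, 0], [0, 0, 0, 0], [0, 0, 0, 0], [0, 0, 0, 0], [0, 0, 0, 0], [0, 0, 0, 0], [0, 0, 0, 0], [0, 0, 0, 0], [0, 0, 0, 0], [0, 0, 0, 0], [0, 0, 0, 0], [0, 0, 0, 0], [0, 0, 0, 0], [0, 0, 0, 0], [0, 0, 0, 0], [0, 0, 0, 0], [0, 0, 0, 0], [0, 0, 0, 0], [0, 0, 0, 0], [0, 0, 0, 0]]}}

```text
t: 27.22
position: [0.6007, 0.0396, 0.2993]
ee_rot: [-3.142, -0.0, 1.658]
ft_force: [0.3, 0.3, 0.1]
gripper_width: 0.0868
grip_force: 0.0
```

```bash
python3 - <<'E'
from h import *
import rod
for k in range(2):
  i=ctrl.snapshot('scene')
  for n in ('hanger_run','hanger_tab'):
    for r in ctrl.place_of(n,'scene')[:3]:
      P=atz('scene',r['xy'],.220 if n=='hanger_run' else .283); d=P[:2]-rod.c0; print(n,round(r['conf'],2),np.round(r['xy']),'stand',d@rod.ex,d@rod.ey)
cv2.imwrite('pics/s5.png',cv2.resize(i[120:300,180:420,::-1],(800,600)))
print(ctrl.observe()['t'])
E
```

```text
hanger_run 0.94 [342. 249.] stand 0.009105931667649825 0.12260899525457061
hanger_run 0.71 [179. 208.] stand 0.16402939829101565 -0.24235877326197353
hanger_run 0.48 [465. 333.] stand 0.022475971533502812 0.3984394765684885
hanger_tab 0.56 [174. 177.] stand 0.1407956231803128 -0.2763448530739204
hanger_tab 0.41 [346. 312.] stand 0.16461274412919097 0.24539915578709767
hanger_run 0.84 [182. 208.] stand 0.1583404883323624 -0.23662532401260855
hanger_run 0.68 [344. 249.] stand 0.005495705550007642 0.12486012604231145
hanger_tab 0.83 [173. 176.] stand 0.13977443313307272 -0.2810836872350036
hanger_tab 0.68 [345. 224.] stand 4.264316392747949e-05 0.11887605758543508
27.5167
```

View pics/s5.png

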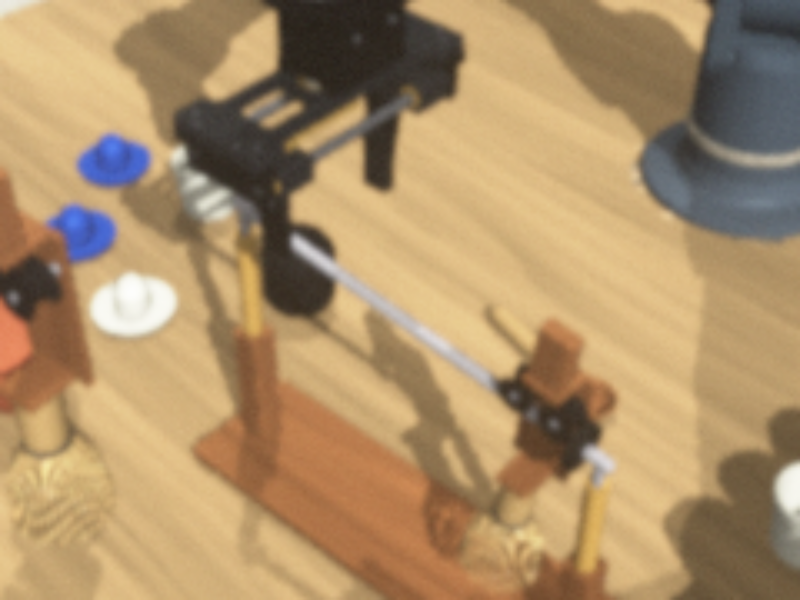

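The hanger has rolled down and sits against the stop at (550,400), both wheels on the rod. The open fingers are clear. I'll raise the arm a little, let the hanger settle, and hand in.

Request:
{"fn": "play_rows", "kwargs": {"commands": [[0, 0, -0.01, 0], [0, 0, -0.02, 0], [0, 0, -0.02, 0], [0, 0, -0.02, 0], [0, 0, -0.01, 0], [0, 0, 0, 0], [0, 0, 0, 0], [0, 0, 0, 0], [0, 0, 0, 0], [0, 0, 0, 0], [0, 0, 0, 0], [0, 0, 0, 0], [0, 0, 0, 0], [0, 0, 0, 0], [0, 0, 0, 0], [0, 0, 0, 0], [0, 0, 0, 0], [0, 0, 0, 0], [0, 0, 0, 0], [0, 0, 0, 0]]}}

```text
t: 29.18
position: [0.6007, 0.0396, 0.3793]
ee_rot: [3.142, -0.0, 1.658]
ft_force: [0.6, -0.5, 0.2]
gripper_width: 0.0872
grip_force: 0.0
```

Request:
{"fn": "play_rows", "kwargs": {"commands": [[0, 0, 0, 0], [0, 0, 0, 0], [0, 0, 0, 0], [0, 0, 0, 0], [0, 0, 0, 0], [0, 0, 0, 0], [0, 0, 0, 0], [0, 0, 0, 0], [0, 0, 0, 0], [0, 0, 0, 0], [0, 0, 0, 0], [0, 0, 0, 0], [0, 0, 0, 0], [0, 0, 0, 0], [0, 0, 0, 0], [0, 0, 0, 0], [0, 0, 0, 0], [0, 0, 0, 0], [0, 0, 0, 0], [0, 0, 0, 0]]}}

```text
t: 30.85
position: [0.6007, 0.0396, 0.3793]
ee_rot: [-3.142, -0.0, 1.658]
ft_force: [-0.5, -0.5, 0.5]
gripper_width: 0.0867
grip_force: 0.0
```

Request:
{"fn": "play_rows", "kwargs": {"commands": [[0, 0, 0, 0], [0, 0, 0, 0], [0, 0, 0, 0], [0, 0, 0, 0], [0, 0, 0, 0], [0, 0, 0, 0], [0, 0, 0, 0], [0, 0, 0, 0], [0, 0, 0, 0], [0, 0, 0, 0], [0, 0, 0, 0], [0, 0, 0, 0], [0, 0, 0, 0], [0, 0, 0, 0], [0, 0, 0, 0], [0, 0, 0, 0], [0, 0, 0, 0], [0, 0, 0, 0], [0, 0, 0, 0], [0, 0, 0, 0]]}}

```text
t: 32.52
position: [0.6007, 0.0396, 0.3793]
ee_rot: [3.142, -0.0, 1.658]
ft_force: [0.3, -0.2, 0.8]
gripper_width: 0.0872
grip_force: 0.0
```

```bash
python3 - <<'E'
from h import *
a=ctrl.snapshot('scene').astype(int)
for _ in range(4): b=ctrl.snapshot('scene').astype(int)
d=np.abs(a-b)[200:330,310:380]; print(d.mean(),np.abs(a-b)[300:420,0:150].mean())
print(ctrl.job_done())
E
```

```text
1.9418315018315018 2.141962962962963
the job is handed in; nothing more can be done
None
```

The small whisk hanger was hooked on the upper rail with a light contact of about 4–5 N and let go, rolled down by itself, and rests against the stop; the job was handed in at about 33 s, with no verdict returned.

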